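# Bolt the paint mixer's turntable

## Task

Lock the bench paint mixer's turntable: hold the spring catch plate down with one fingertip and, with the other, push the bolt's upright tab so that the bolt slides fully home into the keeper block by the turntable. Keep the catch down until the bolt is home, then let go so that it springs back up and locks the bolt. Nothing needs gripping or lifting; leave the cans, cup, bottle and brush where they are.

Things in the scene. Friction and masses are not known exactly. Their poses are not given: they have to be found in the camera images.
- mixer: Fixed bench paint mixer: low grey housing, flat deck 50 mm above the bench, 220 mm along its x (x -110 to 110), 390 mm along its y (y -130 to +260). Origin on the bench under the bolt-and-catch mechanism, z up. The bolt lies on the deck along y, on the line x = -35 mm. The turntable at y = 185 mm carries a fixed can whose top is 169 mm above the bench.
- keeper (a point): Middle of the top of the steel keeper block that takes the bolt's end, beside the turntable: 48 x 20 mm, 22 mm above the deck, fixed at mixer x = -35, y = 112 mm. The bolt shoots towards it (mixer +y). Two fixed low straps over the bolt's bar, at mixer y = -56 and +60 mm, stand at most 15 mm above the deck.
- tab_top (a point): Middle of the top of the bolt's upright steel tab, to be pushed towards mixer +y: 30 mm wide along mixer x, 8 mm thick along y, top 46 mm above the deck; at mixer x = -35 mm, y = the bolt's joint value. Under it the bolt's bar, 24 mm wide, is 8 mm above the deck before and behind the tab. At mixer x = -11 to +5 mm the bolt carries a notched bar, 68 mm long, 23 mm above the deck.
- catch_top (a point): Middle of the top of the spring catch's black thumb plate, 30 mm above the deck when up; it moves straight down. 38 mm wide along mixer x (17 to 55 mm), 110 mm long along y (-58 to +52 mm), parallel to the bolt, so a fingertip can slide along it while pressing. Its middle is 71 mm in +x from the bolt's line; the gap between plate and tab is 37 mm.
- bolt (a joint): How far the bolt is slid towards mixer +y, in m: 0 to 0.0025 at the start (drawn back), 0.040 fully home on its stop. Friction about 2 N. With the catch up it is blocked within 3.5 mm of 0, and kept home once past 0.0365; a catch let up on the way drops into a middle notch at 0.018 to 0.022.
- catch (a joint): How far the catch is pressed down, in m: 0 up (start, sprung), 0.012 fully down on its stop. The bolt is free to slide when it is more than 0.007 down. The spring pushes up with about 3 N when up and about 6 N when fully down, and lifts the catch when it is let go.
- big_can: loose 120 mm tall, 100 mm wide paint can, standing on the bench near the mixer; bystander; origin at the centre of its underside
- half_can: loose small paint can, 80 mm tall, 72 mm wide, standing on the bench near the mixer; bystander; origin at the centre of its underside
- touch_tin: loose touch-up tin, 44 mm tall, 40 mm wide, standing on a corner of the mixer's deck; bystander; origin at the centre of its underside
- cup: loose white plastic mixing cup, 85 mm tall, 76 mm wide at the rim, open end up, on the bench near the mixer; bystander; origin at the centre of its underside
- thinner: loose plastic bottle, 170 mm tall, 60 mm wide, standing on the bench beyond the mixer; bystander; origin at the centre of its underside
- brush: loose paint brush lying on the bench on the robot's side of the mixer; bystander

How it is judged:
On the way, in this order (a step that is already met when the one before it is completed fails the run):
1. the catch is pressed down while the bolt is still drawn back (value of joint catch above 0.007 m and value of joint bolt below 0.006 m), for 0.05 s.
2. the bolt is home while the catch is still held down (value of joint bolt above 0.0365 m and value of joint catch above 0.006 m), for 0.05 s.
At the end, for the whole second after the job is handed in: the bolt is home (at least 35.5 of its 40 mm) and at rest, the catch has sprung up (less than 3 mm down), and every bystander is within 20 mm of where it started (value of joint bolt above 0.0355 m and value of joint catch below 0.003 m and velocity of joint bolt below 0.005 m/s and distance of each of big_can, half_can, touch_tin, cup, thinner, brush from where it was at the start of the episode below 0.02 m); the robot touches nothing.
It fails at once if the catch is let up (less than 5 mm down) or forced while the bolt is on its way, 6 to 34 mm (value of joint bolt between 0.006 and 0.034 m and value of joint catch below 0.005 m).
It fails at once if a can, tin, cup, bottle or brush is knocked, lifted or carried (moved more than 20 mm) (distance of any of big_can, half_can, touch_tin, cup, thinner, brush from where it was at the start of the episode above 0.02 m).
It also fails if it takes over 32 s, if anything falls off the work surface, if the arm or the gripper's body presses on something with over 40 N, if the wrist force passes 120 N, or if a joint passes its speed limit or range.

## Robot

A 6-joint arm with a two-finger parallel gripper is mounted at the origin on the work surface. World frame = base frame: x ahead of the robot, y to its left, z up, the work surface at z = 0. Lengths are in m, angles in rad, forces in N, time in s.
With the tool pointing down it reaches from about 0.25 to 0.775 m from the base axis. Payload 8.9 kg.
Tool frame: the origin (TCP) lies midway between the tips of the shut fingers; the grasp point (between the pads) lies 19 mm behind it; z points along the fingers, y is the line along which they close (so a half turn about z gives the same grasp; the last joint's range is limited). The gripper opens to 85 mm and grips with 20 to 120 N. Pads are 22 mm wide; open, the fingers measure 114 mm over their backs; the gripper's body (76 mm by 85 mm) begins 54 mm behind the grasp point. The pads swing forward as they close: fully open they stand 13 mm farther back than shut.
Start: joints at [1.181, 0.291, -0.153, 1.127, 0, 1.431], TCP at [0.13, 0.509, 0.231] pointing down, gripper open.
Joint ranges: [-2.52, 2.52], [-0.91, 1.74], [-1.3, 1.37], [-1.96, 2.02], [-1.52, 1.47], [-3.14, 3.14]. Speed limits (rad/s): [2.22, 2.22, 2.79, 3.14, 3.14, 3.14].

## Interface

Orientations are given as [roll, pitch, yaw] about the fixed x, y, z axes, in that order (R = Rz(yaw) Ry(pitch) Rx(roll)).
In Python, from station import * gives the robot as it stands.
- The arm moves only by the tool play_rows, never from a script. Its arguments are lists of equal length, an entry for each row: "delta_pos": the shift along the tool's x, y, z in cm, a list of three; "turn": the turn, a rotation vector about the tool's x, y, z in rad, a list of three; "fingers": the finger opening in cm, from 0 to 8.54. A call has 1 to 8 rows; each row shifts and turns the commanded pose from where the row before left it, along the tool's axes as they then stand; what a row does not reach is not made up. A row lasts 1/12 s, in which the tool goes at most 41.7 mm and 7.16 degrees, less where a joint would pass 70% of its speed; a pose out of reach is approached as far as the arm can. A call with a gripper value outside its range is refused whole. The fingers move at their own pace and stop on an object; "squeeze" is the grip in N (left out, the last holds). Time passes only in rows, so rows that do not move let the fingers close. It gives the time, the measured TCP pose, the force, the opening and the grip force at its end, in the units of the state.
- sense(): the state, without advancing time (a new reading comes with each control period).
- camera(name): name is "side" or "top" or "wrist"; returns a dict with "color" (420x560x3 uint8, red, green, blue), "range_z" (420x560 float32, m along the optical axis (not along the pixel's ray), 0 where there is no reading), "fx", "fy", "cx", "cy" (pixels), "R" (3x3) and "t" (3): a world point X has camera coordinates R X + t; the wrist camera has in their place "hand_eye" (4x4, takes a point from camera to tool coordinates, whose origin is the TCP and whose axes are the flange's). Camera axes: x right, y down, z forward; pixel columns grow to the right and rows downward; lengths in m; the calibration is good to about 2 mm. The wrist camera is an equidistant fisheye: a pixel r from the principal point sees the ray r / f radians off the axis. A picture is of the moment at which its call begins: read the wrist's pose just before it.
- sign_off(): hands the job in; it is judged then, once.
Trained networks look in a picture, given as the dict that the camera call returned (one of the last four; its "shot" number tells which), for a name from the list of things; names that differ only in an ending like _2 or _b are one class to them, and where a whole thing is asked for, a point or a joint stands for the part that bears it (a point fixed in the world has none). Each returns a list of dicts, best first, with "confidence" (0 to 1); they miss things now and then, are a little off and sometimes report something else, mostly with a low value. They report only what shows in the picture. A call takes as long as a camera call.
- boxes_of(picture, target): "location" ([row, column] in pixels, amid what is visible of it).
- landmark_of(picture, target): "location" ([row, column] in pixels: a listed point, or the origin of a listed thing).
The state is a dict: "clock": time; "qpos": joint angles; "qd": joint speeds; "joint_efforts": joint torques, N m; "tool_pos": TCP position; "eef_rot": TCP orientation; "wrist_force": force on the tool from outside, world axes, zero at the start; "wrist_torque": the same for the moment, N m; "opening": finger opening in m; "grasp_force": force on a finger pad.
Only numpy, scipy, OpenCV 4.12 (cv2) and the standard library are available. Lean on these libraries where they do the work, as an engineer would, in place of code of your own. Each camera call takes 0.05 s, during which the arm holds its last target. There are 200 camera calls.

## Working session

There is one attempt and no reset: what is moved stays moved. The work goes in short steps, Python scripts to look and compute and a tool call to move; the robot and the scene stay as the last step left them, time stands still between calls to the robot, and variables do not carry over. Pictures are saved under pics/ and viewed, at most 10 in all, crops included, and the job is handed in when it is done.

Besides the shell and the picture viewer there is one more tool, called after "Call:" as a command line: name --argument value ..., lists and objects as JSON in quotes. play_rows: Moves the arm, as the interface text tells. Its arguments: {"type":"object","properties":{"delta_pos":{"type":"array"},"turn":{"type":"array"},"fingers":{"type":"array"},"squeeze":{"type":"number"}},"required":["delta_pos","turn","fingers"]}

```bash
mkdir -p pics; cat > h.py <<'E'
from station import *
import numpy as np, cv2
def unproj(p,rc,z=None):
    r,c=rc; R=np.array(p["R"]);t=np.array(p["t"])
    d=np.array([(c-p["cx"])/p["fx"],(r-p["cy"])/p["fy"],1.0])
    if z is None:
        zz=np.median(p["range_z"][max(0,int(r)-1):int(r)+2,max(0,int(c)-1):int(c)+2]); return R.T@(d*zz-t)
    o=-R.T@t; w=R.T@d; return o+w*(z-o[2])/w[2]
E
python3 - <<'E'
from h import *
s=sense(); print({k:np.round(v,3) for k,v in s.items()})
for n in ("top","side"):
    p=camera(n); cv2.imwrite(f"pics/{n}1.png",p["color"][:,:,::-1])
    print(n,"campos",np.round(-np.array(p["R"]).T@p["t"],3))
    for k in ("keeper","tab_top","catch_top","mixer"):
        for d in landmark_of(p,k)[:2]:
            print(k,np.round(d["location"],1),round(d["confidence"],2),np.round(unproj(p,d["location"]),4), np.round(unproj(p,d["location"],{"keeper":.072,"tab_top":.096,"catch_top":.08,"mixer":0}[k]),4))
E
```

```text
{'clock': np.float64(0.0), 'qpos': array([ 1.181,  0.291, -0.154,  1.127,  0.   ,  1.432]), 'qd': array([-0.001,  0.001,  0.001,  0.001, -0.002,  0.   ]), 'joint_efforts': array([-2.0000e-03, -5.3714e+01,  3.3137e+01,  1.6000e-02, -0.0000e+00,
        0.0000e+00]), 'tool_pos': array([0.13 , 0.508, 0.231]), 'eef_rot': array([-3.14 , -0.   ,  2.891]), 'wrist_force': array([0.434, 0.753, 0.694]), 'wrist_torque': array([-0.002, -0.018, -0.018]), 'grasp_force': np.float64(0.0), 'opening': np.float64(0.085)}
top campos [ 0.459 -0.063  0.902]
keeper [227.6 171.2] 0.96 [0.5466 0.1123 0.072 ] [0.5465 0.1123 0.072 ]
tab_top [234.7 230.7] 0.62 [0.532  0.0091 0.0965] [0.532  0.0092 0.096 ]
catch_top [194.  236.2] 0.75 [0.6027 0.002  0.0803] [0.6028 0.002  0.08  ]
mixer [218.7 237.1] 0.98 [0.5614 0.0007 0.0723] [0.5704 0.0062 0.    ]
side campos [ 0.118 -0.803  0.611]
keeper [184.8 223.3] 0.72 [0.5418 0.1184 0.0706] [0.5407 0.1159 0.072 ]
tab_top [199.2 242.8] 0.71 [0.5331 0.0064 0.088 ] [ 0.5267 -0.006   0.096 ]
catch_top [227.6 257.4] 0.67 [ 0.5256 -0.0661  0.0573] [ 0.5089 -0.0963  0.08  ]
catch_top [199.3 323.6] 0.61 [ 0.7472 -0.0011  0.0217] [ 0.6849 -0.0805  0.08  ]
mixer [227.3 258. ] 0.6 [ 0.5269 -0.0664  0.0577] [0.5696 0.0106 0.    ]
```

View pics/top1.png

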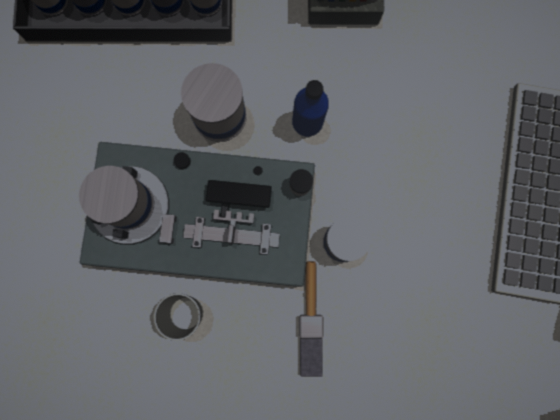

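View pics/side1.png

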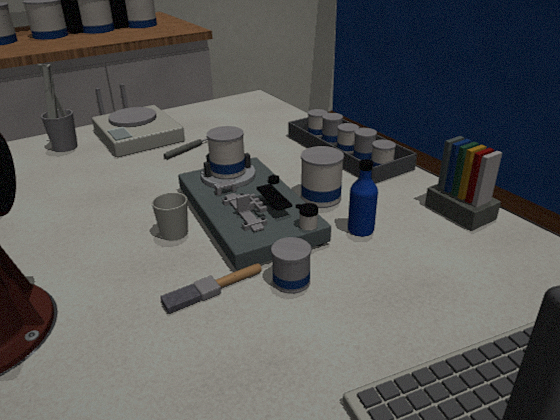

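Top view: the mixer is centred near pixel (col 200, row 213). The black catch plate is at (238,194), the bolt and tab around (232,230), the keeper at (167,229), the turntable and can at (125,205), and the touch tin on the deck at (301,182). The side view agrees. Next I fit the mixer pose from depth.

```bash
python3 - <<'E'
from h import *
p=camera("top"); Z=p["range_z"]; r,c=np.mgrid[:420,:560]
R=np.array(p["R"]);t=np.array(p["t"])
X=(np.stack([(c-p["cx"])/p["fx"]*Z,(r-p["cy"])/p["fy"]*Z,Z],-1)-t)@R
ok=(Z>0)&(r>135)&(r<292)&(c>75)&(c<320)
def rect(m,name):
    P=X[m][:,:2]; q=cv2.minAreaRect((P*1000).astype(np.float32)); print(name,m.sum(),q, "mean",P.mean(0).round(4),"z",np.median(X[m][:,2]).round(4)); return q
deck=ok&(X[...,2]>.04)&(X[...,2]<.06); deck=cv2.morphologyEx(deck.astype(np.uint8),cv2.MORPH_OPEN,np.ones((3,3)))>0
rect(deck,"deck")
near=ok&(c>180)&(c<285)&(r>170)&(r<250)
rect(near&(X[...,2]>.074)&(X[...,2]<.086)&(r<212)&(c<280)&(c>195),"plate")
rect(near&(X[...,2]>.088)&(X[...,2]<.102)&(r>205),"tab")
rect(ok&(X[...,2]>.066)&(X[...,2]<.078)&(c>155)&(c<180)&(r>205)&(r<250),"keeper")
b=X[near&(X[...,2]>.088)&(r>205)]; print(b.round(3)[:25])
E
```

```text
deck 18839 ((575.9925537109375, 69.72572326660156), (390.2445373535156, 220.18873596191406), 84.0165786743164) mean [0.5648 0.0469] z 0.0498
plate 1414 ((598.3858032226562, -1.027008056640625), (109.98535919189453, 51.066192626953125), 84.26518249511719) mean [ 0.6039 -0.0018] z 0.0796
tab 91 ((534.2242431640625, 10.136457443237305), (7.868064880371094, 28.544584274291992), 84.13432312011719) mean [0.534  0.0099] z 0.0954
keeper 352 ((553.368408203125, 123.62893676757812), (63.51193618774414, 31.895544052124023), 1.9624698162078857) mean [0.5462 0.1199] z 0.0716
[[0.548 0.012 0.095]
 [0.548 0.011 0.095]
 [0.548 0.009 0.095]
 [0.548 0.007 0.095]
 [0.548 0.006 0.096]
 [0.547 0.012 0.093]
 [0.546 0.011 0.096]
 [0.547 0.009 0.095]
 [0.546 0.007 0.099]
 [0.546 0.005 0.098]
 [0.545 0.012 0.095]
 [0.545 0.01  0.096]
 [0.545 0.009 0.097]
 [0.545 0.007 0.095]
 [0.545 0.006 0.092]
 [0.543 0.012 0.096]
 [0.543 0.011 0.095]
 [0.543 0.009 0.095]
 [0.543 0.007 0.096]
 [0.543 0.006 0.095]
 [0.542 0.012 0.094]
 [0.541 0.01  0.099]
 [0.542 0.009 0.095]
 [0.542 0.007 0.095]
 [0.541 0.006 0.095]]
```

Call:
play_rows --delta_pos '[[-2.8,-2.0,0],[-2.8,-2.0,0],[-2.8,-2.0,0],[-2.8,-2.0,0],[-2.8,-2.0,0],[-2.8,-2.0,0],[-2.8,-2.0,0],[-2.8,-2.0,0]]' --turn '[[0,0,0],[0,0,0],[0,0,0],[0,0,0],[0,0,0],[0,0,0],[0,0,0],[0,0,0]]' --fingers '[5.65,5.65,5.65,5.65,5.65,5.65,5.65,5.65]'

```text
clock: 1.22
tool_pos: [0.3084, 0.2966, 0.2315]
eef_rot: [3.141, 0.0, 2.891]
wrist_force: [1.4, 0.4, -0.0]
opening: 0.0566
grasp_force: 0.0
```

Call:
play_rows --delta_pos '[[-2.8,-2.0,0],[-2.8,-2.0,0],[-2.8,-2.0,0],[-2.8,-2.0,0],[-2.8,-2.0,0],[-2.8,-2.0,0],[-2.8,-2.0,0],[-2.8,-2.0,0]]' --turn '[[0,0,0],[0,0,0],[0,0,0],[0,0,0],[0,0,0],[0,0,0],[0,0,0],[0,0,0]]' --fingers '[5.65,5.65,5.65,5.65,5.65,5.65,5.65,5.65]'

```text
clock: 1.88
tool_pos: [0.4858, 0.0858, 0.2315]
eef_rot: [3.141, 0.0, 2.891]
wrist_force: [0.4, 0.2, 0.3]
opening: 0.0565
grasp_force: 0.0
```

Call:
play_rows --delta_pos '[[-2.8,-2.0,0],[-2.8,-2.0,0],[-2.8,-2.0,0],[-2.3,-2.4,0],[0,0,0],[0,0,0],[0,0,0],[0,0,0]]' --turn '[[0,0,0],[0,0,0],[0,0,0],[0,0,0],[0,0,0.119],[0,0,0.119],[0,0,0.119],[0,0,0.119]]' --fingers '[5.65,5.65,5.65,5.65,5.65,5.65,5.65,5.65]'

```text
clock: 2.55
tool_pos: [0.5677, -0.0208, 0.2311]
eef_rot: [-3.141, -0.0, 2.408]
wrist_force: [-0.3, -0.1, -0.1]
opening: 0.0566
grasp_force: 0.0
```

Call:
play_rows --delta_pos '[[0,0,0],[0,0,0],[0,0,0],[0,0,0],[0,0,0],[0,0,0],[0,0,0],[0,0,0]]' --turn '[[0,0,0.119],[0,0,0.119],[0,0,0.119],[0,0,0.119],[0,0,0.119],[0,0,0.119],[0,0,0.119],[0,0,0.119]]' --fingers '[5.65,5.65,5.65,5.65,5.65,5.65,5.65,5.65]'

```text
clock: 3.22
tool_pos: [0.5676, -0.0205, 0.2313]
eef_rot: [-3.142, 0.0, 1.457]
wrist_force: [0.1, -0.4, -0.4]
opening: 0.0568
grasp_force: 0.0
```

Call:
play_rows --delta_pos '[[0,0,2.5],[0,0,3],[0,0,3],[0,0,2.5],[0,0,0.5],[0,0,0]]' --turn '[[0,0,-0.008],[0,0,0],[0,0,0],[0,0,0],[0,0,0],[0,0,0]]' --fingers '[5.65,5.65,5.65,5.65,5.65,5.65]'

```text
clock: 3.72
tool_pos: [0.5664, -0.0203, 0.115]
eef_rot: [-3.138, -0.0, 1.471]
wrist_force: [0.0, 0.5, 0.5]
opening: 0.0568
grasp_force: 0.0
```

```bash
python3 - <<'E'
from h import *
s=sense(); print(s["tool_pos"],s["eef_rot"],s["wrist_force"])
p=camera("wrist"); a=p["color"]
q=camera("side"); b=q["color"][150:270,170:340]
b=cv2.resize(b,None,fx=3,fy=3,interpolation=cv2.INTER_CUBIC)
cv2.imwrite("pics/w2.png",a[:,:,::-1]); cv2.imwrite("pics/s2.png",b[:,:,::-1])
E
```

```text
[ 0.56638163 -0.02033173  0.11499111] [-3.13819967e+00 -2.31774734e-04  1.47076005e+00] [2.20838644e-04 4.86202410e-01 5.11732684e-01]
```

View pics/w2.png

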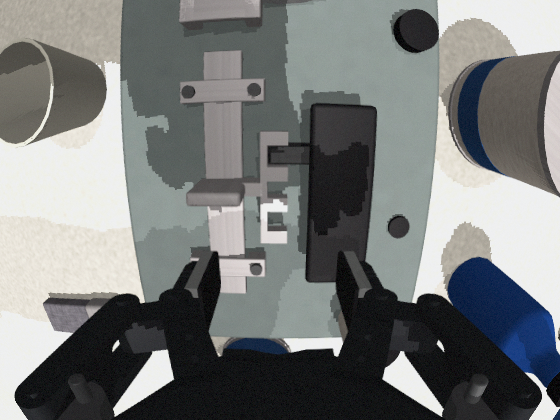

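View pics/s2.png

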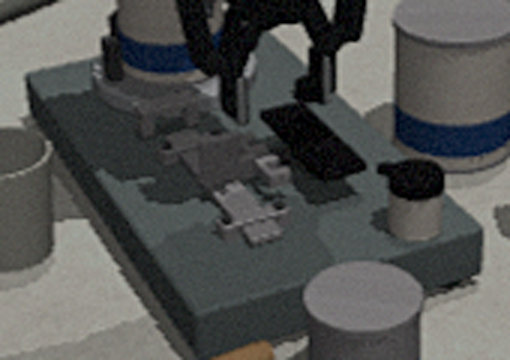

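Wrist view: both fingertips (207,255) and (352,255) lie behind the tab (215,193), one in line with the bolt and one with the black plate (343,190). I check the tip geometry in tool coordinates from the wrist depth.

```bash
python3 - <<'E'
from h import *
s=sense(); p=camera("wrist"); Z=p["range_z"]; H=np.array(p["hand_eye"]); r,c=np.mgrid[:420,:560]
u=c-p["cx"];v=r-p["cy"];rr=np.hypot(u,v)+1e-9;th=rr/p["fx"]
k=np.tan(th)/rr; C=np.stack([u*k*Z,v*k*Z,Z,np.ones_like(Z)],-1); T=(C@H.T)[...,:3]
m=(Z>0)&(abs(T[...,0])<.02)&(abs(T[...,1])<.06)&(T[...,2]>-.03)&(T[...,2]<.008)&(th<1.4)
for sg in(1,-1):
    P=T[m&(sg*T[...,1]>0)]; print(sg,len(P),P.min(0).round(4),P.max(0).round(4))
    for z0 in np.arange(-.03,.008,.004):
        q=P[(P[:,2]>=z0)&(P[:,2]<z0+.004)]
        if len(q): print(z0.round(3),len(q),q.min(0).round(4),q.max(0).round(4))
# tab / plate in the tool frame
from scipy.spatial.transform import Rotation as Rn
W=T@Rn.from_euler('xyz',s["eef_rot"]).as_matrix().T+s["tool_pos"]
t=(Z>0)&(abs(W[...,2]-.095)<.004)&(r>170)&(r<215)&(c>180)&(c<250); print("tab",t.sum(),T[t].min(0).round(4),T[t].max(0).round(4))
t=(Z>0)&(abs(W[...,2]-.08)<.004)&(r>100)&(r<290)&(c>300)&(c<385); t&=T[...,1]>.012; print("plate",t.sum(),np.percentile(T[t],[1,99],axis=0).round(4))
E
```

```text
1 1074 [-0.0122  0.0283 -0.03  ] [ 0.0107  0.043  -0.0042]
-0.03 224 [-0.0117  0.0284 -0.03  ] [ 0.0105  0.0424 -0.026 ]
-0.026 206 [-0.0122  0.0284 -0.026 ] [ 0.0106  0.0427 -0.0221]
-0.022 202 [-0.0119  0.0284 -0.022 ] [ 0.0107  0.043  -0.018 ]
-0.018 185 [-0.012   0.0284 -0.018 ] [ 0.0106  0.0421 -0.014 ]
-0.014 142 [-0.0121  0.0284 -0.014 ] [ 0.0107  0.0413 -0.01  ]
-0.01 90 [-0.0118  0.0283 -0.01  ] [ 0.0105  0.0351 -0.0061]
-0.006 25 [-0.0098  0.0285 -0.0059] [ 0.0077  0.0291 -0.0042]
-1 1078 [-0.0126 -0.0413 -0.03  ] [ 0.011  -0.0272 -0.0035]
-0.03 221 [-0.0126 -0.0413 -0.03  ] [ 0.011  -0.0273 -0.026 ]
-0.026 204 [-0.0123 -0.0411 -0.026 ] [ 0.0107 -0.0273 -0.0221]
-0.022 205 [-0.012  -0.0413 -0.022 ] [ 0.0109 -0.0273 -0.018 ]
-0.018 181 [-0.012  -0.0412 -0.018 ] [ 0.0109 -0.0273 -0.014 ]
-0.014 152 [-0.012  -0.0401 -0.0139] [ 0.0105 -0.0272 -0.0101]
-0.01 88 [-0.0116 -0.0342 -0.01  ] [ 0.0106 -0.0272 -0.0062]
-0.006 27 [-0.0113 -0.0279 -0.006 ] [ 0.008  -0.0273 -0.0035]
tab 800 [ 0.0227 -0.0513  0.0199] [ 0.0309 -0.0212  0.0265]
plate 10408 [[-0.0297  0.016   0.0364]
 [ 0.0756  0.0528  0.0406]]
```

Call:
play_rows --delta_pos '[[0,0,1.5],[0,0,1.5],[0,0,0.8],[0,0,0.2],[0,0,0.2],[0,0,0.1],[0,0,0]]' --turn '[[0,0,0],[0,0,0],[0,0,0],[0,0,0],[0,0,0],[0,0,0],[0,0,0]]' --fingers '[5.65,5.65,5.65,5.65,5.65,5.65,5.65]'

```text
clock: 4.45
tool_pos: [0.568, -0.0206, 0.0741]
eef_rot: [3.141, 0.0, 1.471]
wrist_force: [-2.0, -0.2, 3.6]
opening: 0.0561
grasp_force: 1.6
```

Call:
play_rows --delta_pos '[[0,0,0.2],[0,0,0.2],[0,0,0.1],[0,0,0]]' --turn '[[0,0,0],[0,0,0],[0,0,0],[0,0,0]]' --fingers '[5.65,5.65,5.65,5.65]'

```text
clock: 4.78
tool_pos: [0.5681, -0.0206, 0.0684]
eef_rot: [3.141, 0.0, 1.471]
wrist_force: [-0.7, -0.4, 4.9]
opening: 0.0564
grasp_force: 2.3
```

Call:
play_rows --delta_pos '[[0,0,0.15],[0,0,0.1],[0,0,0],[0,0,0]]' --turn '[[0,0,0],[0,0,0],[0,0,0],[0,0,0]]' --fingers '[5.65,5.65,5.65,5.65]'

```text
clock: 5.12
tool_pos: [0.5681, -0.0206, 0.066]
eef_rot: [3.141, 0.0, 1.471]
wrist_force: [-0.0, -0.1, 4.8]
opening: 0.0565
grasp_force: 2.6
```

Call:
play_rows --delta_pos '[[0,0,0.1],[0,0,0],[0,0,0]]' --turn '[[0,0,0],[0,0,0],[0,0,0]]' --fingers '[5.65,5.65,5.65]'

```text
clock: 5.37
tool_pos: [0.5681, -0.0206, 0.065]
eef_rot: [3.141, 0.0, 1.471]
wrist_force: [-0.5, -0.1, 5.9]
opening: 0.0567
grasp_force: 2.7
```

```bash
python3 - <<'E'
from h import *
p=camera("wrist"); s=sense(); print(s["tool_pos"],s["wrist_force"])
cv2.imwrite("pics/w3.png",p["color"][:,:,::-1])
E
```

```text
[ 0.56810013 -0.02061369  0.06506482] [0.62536816 0.5699691  6.44094791]
```

View pics/w3.png

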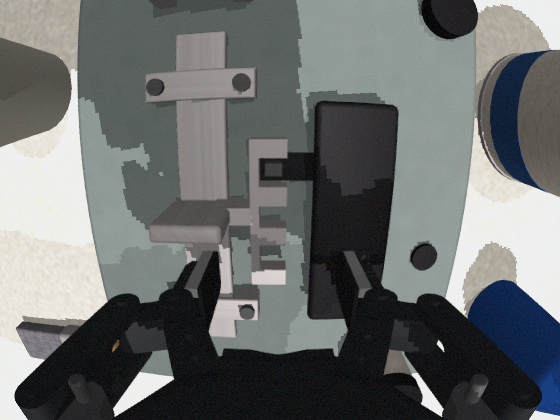

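Call:
play_rows --delta_pos '[[0.4,0,0],[0.4,0,0],[0.4,0,0],[0.4,0,0],[0.4,0,0],[0.4,0,0],[0,0,0]]' --turn '[[0,0,0],[0,0,0],[0,0,0],[0,0,0],[0,0,0],[0,0,0],[0,0,0]]' --fingers '[5.65,5.65,5.65,5.65,5.65,5.65,5.65]'

```text
clock: 6.0
tool_pos: [0.5707, 0.0027, 0.0652]
eef_rot: [3.14, 0.002, 1.47]
wrist_force: [0.8, -2.7, 5.3]
opening: 0.0563
grasp_force: 2.7
```

Call:
play_rows --delta_pos '[[0.4,0,0],[0.4,0,0],[0.4,0,0],[0.4,0,0],[0.4,0,0],[0.3,0,0],[0,0,0]]' --turn '[[0,0,0],[0,0,0],[0,0,0],[0,0,0],[0,0,0],[0,0,0],[0,0,0]]' --fingers '[5.65,5.65,5.65,5.65,5.65,5.65,5.65]'

```text
clock: 6.58
tool_pos: [0.573, 0.0255, 0.0651]
eef_rot: [3.14, 0.002, 1.47]
wrist_force: [-0.4, -4.5, 5.8]
opening: 0.0565
grasp_force: 2.7
```

Call:
play_rows --delta_pos '[[0.15,0,0],[0.1,0,0],[0,0,0]]' --turn '[[0,0,0],[0,0,0],[0,0,0]]' --fingers '[5.65,5.65,5.65]'

```text
clock: 6.83
tool_pos: [0.5733, 0.0276, 0.0652]
eef_rot: [3.14, 0.002, 1.47]
wrist_force: [-0.6, -5.1, 6.6]
opening: 0.0564
grasp_force: 3.1
```

Call:
play_rows --delta_pos '[[0.1,0,0],[0.1,0,0],[0,0,0]]' --turn '[[0,0,0],[0,0,0],[0,0,0]]' --fingers '[5.65,5.65,5.65]'

```text
clock: 7.08
tool_pos: [0.5734, 0.0296, 0.0652]
eef_rot: [3.14, 0.002, 1.47]
wrist_force: [0.4, -5.5, 6.2]
opening: 0.0563
grasp_force: 3.3
```

Call:
play_rows --delta_pos '[[0.1,0,0],[0,0,0],[0,0,0]]' --turn '[[0,0,0],[0,0,0],[0,0,0]]' --fingers '[5.65,5.65,5.65]'

```text
clock: 7.33
tool_pos: [0.5735, 0.0303, 0.0652]
eef_rot: [3.14, 0.003, 1.47]
wrist_force: [-0.1, -6.2, 5.7]
opening: 0.0563
grasp_force: 4.6
```

```bash
python3 - <<'E'
from h import *
from scipy.spatial.transform import Rotation as Rn
s=sense(); p=camera("wrist"); Z=p["range_z"]; H=np.array(p["hand_eye"]); r,c=np.mgrid[:420,:560]
u=c-p["cx"];v=r-p["cy"];rr=np.hypot(u,v)+1e-9;th=rr/p["fx"];k=np.tan(th)/rr
T=(np.stack([u*k*Z,v*k*Z,Z,np.ones_like(Z)],-1)@H.T)[...,:3]
W=T@Rn.from_euler('xyz',s["eef_rot"]).as_matrix().T+s["tool_pos"]
M=(W[...,:2]-[.5692,.0051])@np.array([[.9945,.1045],[-.1045,.9945]])
t=(Z>0)&(abs(W[...,2]-.096)<.004)&(abs(M[...,0]+.035)<.018)&(M[...,1]>-.02)&(M[...,1]<.08)&(th<1.2)&(M[...,0]<-.035); print("tab",t.sum(),np.percentile(M[t],[2,98],axis=0).round(4))
t=(Z>0)&(M[...,0]>.02)&(M[...,0]<.05)&(M[...,1]<.050)&(M[...,1]>.042)&(W[...,2]<.09); print("plate z",np.median(W[t][:,2]))
cv2.imwrite("pics/w4.png",p["color"][:,:,::-1])
E
```

```text
tab 725 [[-0.0481  0.031 ]
 [-0.0353  0.0437]]
plate z 0.06893904164129198
```

View pics/w4.png

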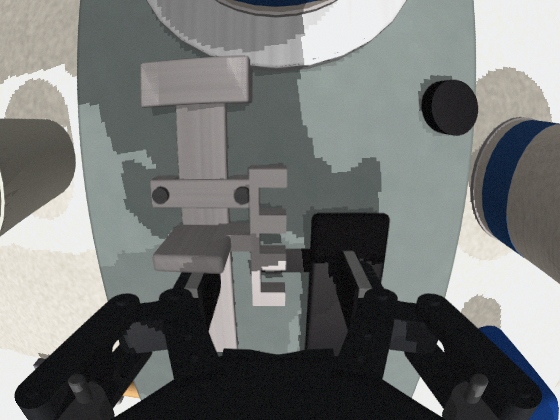

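Call:
play_rows --delta_pos '[[0.1,0,0],[0.1,0,0],[0,0,0]]' --turn '[[0,0,0],[0,0,0],[0,0,0]]' --fingers '[5.65,5.65,5.65]'

```text
clock: 7.63
tool_pos: [0.5735, 0.0303, 0.0652]
eef_rot: [3.14, 0.007, 1.469]
wrist_force: [-0.9, -15.9, 5.7]
opening: 0.0564
grasp_force: 9.1
```

The tool stopped advancing and the force rose to 16 N, so the bolt is on its stop. I relax the push slightly, let the catch up, then back off and lift.

Call:
play_rows --delta_pos '[[-0.15,0,0],[0,0,-0.4],[0,0,-0.5],[0,0,-0.5],[0,0,-0.3],[-0.5,0,0],[-0.5,0,0],[0,0,-1]]' --turn '[[0,0,0],[0,0,0],[0,0,0],[0,0,0],[0,0,0],[0,0,0],[0,0,0],[0,0,0]]' --fingers '[5.65,5.65,5.65,5.65,5.65,5.65,5.65,5.65]'

```text
clock: 8.3
tool_pos: [0.5704, 0.0216, 0.0902]
eef_rot: [-3.138, -0.0, 1.47]
wrist_force: [-1.2, -0.8, -0.3]
opening: 0.0567
grasp_force: 0.0
```

Call:
play_rows --delta_pos '[[0,0,-2],[0,0,-3],[0,0,-3],[0,0,-3],[0,0,-2],[0,0,0],[0,0,0]]' --turn '[[0,0,0],[0,0,0],[0,0,0],[0,0,0],[0,0,0],[0,0,0],[0,0,0]]' --fingers '[5.65,5.65,5.65,5.65,5.65,5.65,5.65]'

```text
clock: 8.88
tool_pos: [0.5726, 0.0223, 0.2233]
eef_rot: [3.139, -0.0, 1.471]
wrist_force: [-1.0, -0.2, -1.1]
opening: 0.0568
grasp_force: 0.0
```

```bash
python3 - <<'E'
from h import *
from scipy.spatial.transform import Rotation as Rn
s=sense(); print(s["tool_pos"],s["wrist_force"]); p=camera("wrist"); Z=p["range_z"]; H=np.array(p["hand_eye"]); r,c=np.mgrid[:420,:560]
u=c-p["cx"];v=r-p["cy"];rr=np.hypot(u,v)+1e-9;th=rr/p["fx"];k=np.tan(th)/rr
T=(np.stack([u*k*Z,v*k*Z,Z,np.ones_like(Z)],-1)@H.T)[...,:3]
W=T@Rn.from_euler('xyz',s["eef_rot"]).as_matrix().T+s["tool_pos"]
M=(W[...,:2]-[.5692,.0051])@np.array([[.9945,.1045],[-.1045,.9945]])
t=(Z>0)&(abs(W[...,2]-.096)<.004)&(abs(M[...,0]+.035)<.018)&(M[...,1]>-.02)&(M[...,1]<.08)&(th<1.2); print("tab",t.sum(),np.percentile(M[t],[2,98],axis=0).round(4))
t=(Z>0)&(M[...,0]>.02)&(M[...,0]<.05)&(abs(M[...,1]-.02)<.03)&(W[...,2]<.1); print("plate z",t.sum(),np.median(W[t][:,2]))
cv2.imwrite("pics/w5.png",p["color"][:,:,::-1])
E
```

```text
[0.57262759 0.02231832 0.22331451] [-0.99255505 -0.23518868 -1.06883282]
tab 330 [[-0.0485  0.0357]
 [-0.0203  0.0433]]
plate z 2162 0.07978041879941561
```

View pics/w5.png

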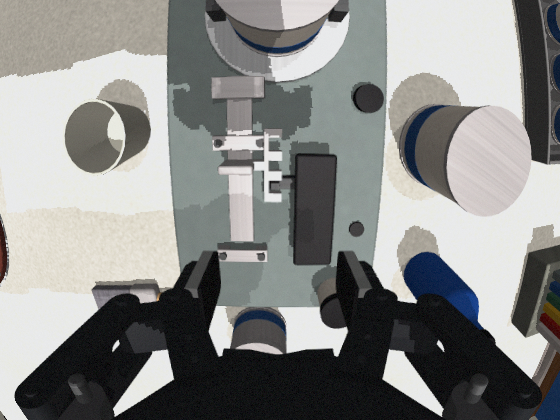

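The bolt is home: the tab (235,170) is centred at about 39.5 mm and the bar reaches the keeper (238,88). The plate (315,210) is back up at 80 mm, and the bystanders look undisturbed.

```bash
python3 -c "
from station import *
print(sign_off())"
```

```text
the job is handed in; nothing more can be done
None
```

The bolt is home at about 39.5 of its 40 mm, the catch has sprung back up and locked it, the bystanders look undisturbed, and the job is handed in (sign-off returned no verdict).

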